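Let the food tin out of the tin rack

TASK

Let the wide, labelled food tin out of the tin rack: press down the flat pad at the end of its own lane's rocker so that the gate at the rocker's other end rises, keep it down until the tin has rolled under the gate to the stop at the end of the lane, then let the pad come up so that the gate shuts again. Touch the tins with nothing, leave the slim plain tin shut in behind its gate, and do not disturb the shaker and jars that stand about.

Things in the scene. Friction and masses are not known exactly. Their poses are not given: they have to be found in the camera images.
- rack: Fixed pale wooden two-lane tin rack, 176 wide (its x), 275 long (its y), walls 70 to 138 high. Origin at worktop height, on the wall between the lanes. +y points from the exits to the press pads, +x from near to far lane, z up; yaw varies by 0.25 rad. Lanes: 79 wide inside, centred at x = -42 (near) and +42 (far), floors slope down 10 degrees to -y. Either tin may be in either lane.
- pad_near (a point): Centre of the top of the near rocker's press pad: steel plate 40 x 40 x 6 at rack x -42, y +60, height 155 when up, free space below. Pressed straight down it sinks 46, to height 109, to the rocker's own stop, and shifts 4 to +y. 2 to 5 N overcome its spring; let go, it springs up and the gate shuts.
- pad_far (a point): The same for the far lane's rocker, at rack x = +42.
- gate_near (a joint): Steel rocker over the near lane, pivot at rack y -20, height 125: press pad on the +y arm, gate plate on the -y arm, hanging across the lane at y -120 when shut. 0: pad up, gate shut; 0.55 rad: pad fully down at its stop, gate highest. The wide tin is free to pass by 0.45 at the latest.
- gate_far (a joint): The same for the far lane's rocker.
- tin_center (a point): Centre of the wide food tin: printed paper label, pull-ring lid, 57 diameter, 72 long, about 180 g, lying on its side across a lane behind the gate (rack y about -86, height 78). Freed, it rolls to -y to the stop board (60 high) at the lane's lower end; there its centre is at rack y about -205, height about 57.
- slim_center (a point): Centre of the slim plain tin: bare metal, no label, 47 diameter, 72 long, lying the same way in the other lane. It has to stay there.
- salt_shaker: Glass salt shaker with grey top, 44 diameter, 90 high, stands loose on the worktop near the pads (about 85 past them). Origin at its foot.
- spice_b: Spice jar with red cap, 45 diameter, 106 high, stands loose near the pads (about 90 past them). Origin at its foot.
- spice_c: Another spice jar of that size, stands loose farther to the left of the rack. Origin at its foot.
Not all that is in view belongs to the job. Leave any orange or turquoise look-alike of the part that bears tin_center alone.

How it is judged (in metres and radians):
On the way, in this order (a step that is already met when the one before it is completed fails the run):
1. the rocker of the wide tin's lane is pressed so far that its gate is up (above 0.25 rad) (((x of tin_center in the frame of rack below 0 m and value of joint gate_near above 0.25 rad) or (x of tin_center in the frame of rack above 0 m and value of joint gate_far above 0.25 rad))), for 0.05 s.
2. the wide tin lies at the end stop of its lane (y of tin_center in the frame of rack between -0.235 and -0.185 m and z of tin_center in the frame of rack between 0.03 and 0.075 m), for 0.2 s.
At the end, for the whole second after the job is handed in: The wide tin lies still in its lane at the end stop (centre at rack y -235 to -185 mm, height 30 to 75 mm), both gates are shut (below 0.05 rad), and the slim tin is still behind its gate (all of step 2 and linear speed of tin below 0.02 m/s and value of joint each of gate_near, gate_far below 0.05 rad and y of slim_center in the frame of rack between -0.11 and -0.04 m and z of slim_center in the frame of rack below 0.1 m); the robot touches nothing.
It fails at once if the gate of the slim tin's lane is raised (above 0.1 rad) ((x of slim_center in the frame of rack below 0 m and value of joint gate_near above 0.1 rad) or (x of slim_center in the frame of rack above 0 m and value of joint gate_far above 0.1 rad)).
It fails at once if the robot touches or lifts a tin (contact force between any of the arm, the fingers and tin above 0.5 N or height (world z) of any of tin_center, slim_center above 0.11 m or contact force between any of the arm, the fingers and slim above 0.5 N).
It fails at once if the salt shaker is pushed over 15 mm or tipped (distance of salt_shaker from where it was at the start of the episode above 0.015 m or angle between salt_shaker's own z axis and vertical above 0.3 rad).
It fails at once if the spice jar nearest the rack is pushed over 15 mm or tipped (distance of spice_b from where it was at the start of the episode above 0.015 m or angle between spice_b's own z axis and vertical above 0.3 rad).
It fails at once if the other spice jar is pushed over 15 mm or tipped (distance of spice_c from where it was at the start of the episode above 0.015 m or angle between spice_c's own z axis and vertical above 0.3 rad).
It also fails if it takes over 48 s, if anything falls off the work surface, if the arm or the gripper's body presses on something with over 40 N, if the wrist force passes 120 N, or if a joint passes its speed limit or range.

ROBOT

A 6-joint arm with a two-finger parallel gripper is mounted at the origin on the work surface; the furniture and walls round the work are solid. World frame = base frame: x ahead of the robot, y to its left, z up, the work surface at z = 0. Lengths are in m, angles in degrees, forces in N, time in s.
With the tool pointing down it reaches from about 0.35 to 0.875 m from the base axis. Payload 4.2 kg.
Tool frame: the origin (TCP) lies midway between the tips of the shut fingers; the grasp point (between the pads) lies 19 mm behind it (hold_point_z is the z of the grasp point in the tool frame, in m); z points along the fingers, y is the direction in which the jaws open and shut (so a half turn about z gives the same grasp; the last joint's range is limited). The gripper opens to 87 mm and grips with 3 to 60 N. Pads are 19 mm wide; open, the fingers measure 117 mm over their backs; the gripper's body (75 mm by 190 mm) begins 51 mm behind the grasp point.
Start: joints at [88.614, 22.042, 0.453, 0, -68.411, -14.817], TCP at [0.174, 0.6, 0.223] pointing down, gripper open.
Joint ranges: [-179.83, 179.83], [-69.29, 118.12], [-61.27, 80.66], [-181.25, 117.63], [-171.15, -9.14], [-177.46, 177.46]. Speed limits (degrees/s): [159.86, 159.86, 180, 180, 180, 180].

INTERFACE

Orientations are given as a 3x3 rotation matrix whose columns are the frame's x, y, z axes.
In Python, from station import * gives the robot as it stands. The module is installed in compiled form; this text tells all that it offers.
- The arm moves only by the tool jog_arm, never from a script. Its argument "moves" is a list of rows, each a list of 7 numbers: the closure, from -1 (fully open) to 1 (shut), then the shift along the tool's x, y, z in m, then the turn, a rotation vector about the tool's x, y, z in rad. In form: [[gripper, x, y, z, wx, wy, wz], ...]. A call has exactly 10 rows; each row is the pose to reach, as a shift and turn from the pose commanded when the call began, along the tool's axes at that moment; what a row does not reach only later rows make up. A row lasts 1/12 s, in which the tool goes at most 41.7 mm and 7.16 degrees, less where a joint would pass 70% of its speed; a pose out of reach is approached as far as the arm can. A call with a gripper value outside its range is refused whole. The fingers move at their own pace and stop on an object; the grip force is fixed at half the most. Time passes only in rows, so rows that repeat a pose let the fingers close, or fill a call up. It gives the time, the measured TCP pose, the force and the opening at its end, in the units of the state.
- sense(): the state, without advancing time (a new reading comes with each control period).
- capture(name): name is "scene" or "top" or "wrist"; returns a dict with "frame" (400x640x3 uint8, red, green, blue), "fov_y" (degrees; the focal length in pixels is half the picture's height over the tangent of half this angle, whatever the lens; pixels are square), "cx", "cy" (the principal point, pixels), "k1" (the pictures are not rectified: a ray, as slopes to the right and down, at radius r is drawn at 1 + k1 r^2 times it, then the intrinsics apply), "world_from_camera" (4x4, takes a point from camera to world coordinates). Camera axes: x right, y down, z forward; pixel columns grow to the right and rows downward; lengths in m; the calibration is good to about 2 mm. A picture is of the moment at which its call begins. There is no depth.
- finish_job(): hands the job in, once; it reports no verdict.
The state is a dict: "time_s": time; "joints": joint angles; "joint_velocities": joint speeds; "effort": joint torques, N m; "tcp_pos": TCP position; "ee_rot": TCP orientation; "wrist_force": force on the tool from outside, world axes, zero at the start; "moment": the same for the moment, N m; "gripper_width": opening from 0.0 (shut) to 1.0 (fully open).
Only numpy, scipy, OpenCV 4.12 (cv2) and the standard library are available. Lean on these libraries where they do the work, as an engineer would, in place of code of your own. Each camera call takes 0.05 s, during which the arm holds its last target.

## Working session

There is one attempt and no reset: what is moved stays moved. The work goes in short steps, Python scripts to look and compute and a tool call to move; the robot and the scene stay as the last step left them, time stands still between calls to the robot, and variables do not carry over. Pictures are saved under pics/ and viewed, and the job is handed in when it is done.

Besides the shell and the picture viewer there is one more tool, called as a command line: name --pt "numbers of a row" for each row, then --argument value for the rest. jog_arm: Moves the arm, as the interface text tells. Its arguments: {"type":"object","properties":{"moves":{"type":"array"}},"required":["moves"]}

```bash
mkdir -p pics; python3 - <<'E'
from station import *
import cv2,pickle
d={}
for n in("scene","top","wrist"):
    c=capture(n);d[n]=c;cv2.imwrite(f"pics/{n}0.png",c["frame"][:,:,::-1]);print(n,c["fov_y"],c["cx"],c["cy"],c["k1"],c["world_from_camera"].round(3).tolist())
pickle.dump(d,open("c0.pkl","wb"))
s=sense();print(s["time_s"],s["tcp_pos"],s["ee_rot"],s["gripper_width"])
E
```

```text
scene 42.74988381925419 321.27589484589464 202.05530741766248 -0.15883602304395125 [[0.838, -0.332, 0.433, -0.126], [-0.545, -0.543, 0.639, -0.875], [0.023, -0.772, -0.636, 0.987], [0.0, 0.0, 0.0, 1.0]]
top 56.02943189629962 319.46690914282686 196.48328771373318 -0.059966049740191096 [[-0.011, -0.99, 0.142, 0.317], [-1.0, 0.01, -0.005, 0.008], [0.004, -0.143, -0.99, 1.225], [0.0, 0.0, 0.0, 1.0]]
wrist 58.00671587275173 319.6891905990224 199.34952800089974 -0.074660556726424 [[-0.279, -0.928, -0.246, 0.241], [-0.96, 0.27, 0.069, 0.581], [0.003, 0.255, -0.967, 0.384], [0.0, 0.0, 0.0, 1.0]]
0.15 [0.174255   0.59974404 0.22170778] [[ 9.60250045e-01 -2.79141050e-01 -3.55201435e-04]
 [-2.79141248e-01 -9.60248602e-01 -1.66916447e-03]
 [ 1.24850639e-04  1.70196663e-03 -9.99998544e-01]] 0.9988829989455541
```

View pics/scene0.png

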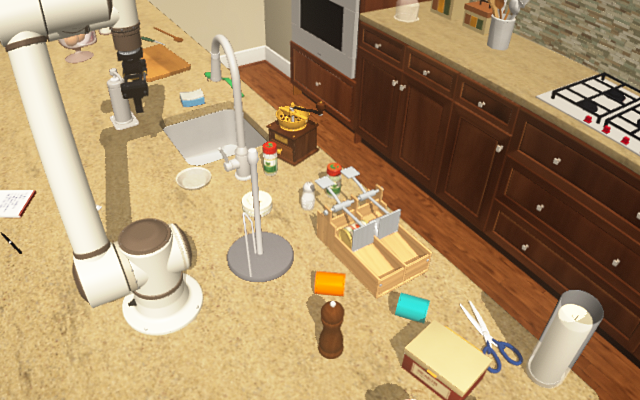

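View pics/top0.png

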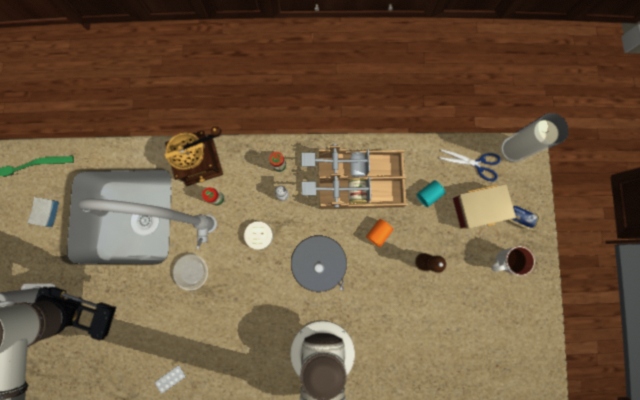

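View pics/wrist0.png

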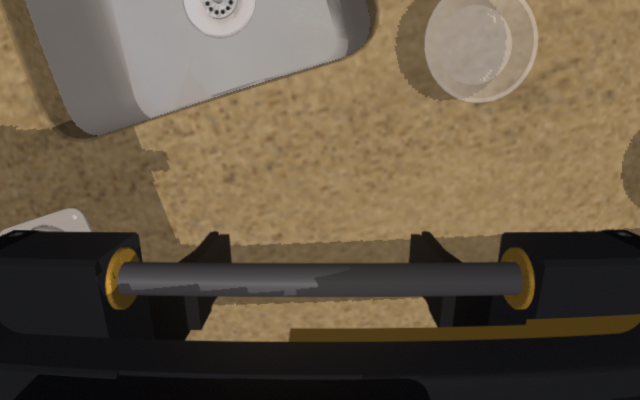

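```bash
python3 - <<'E'
import cv2,pickle
d=pickle.load(open("c0.pkl","rb"))
f=d["top"]["frame"][130:220,260:420,::-1];cv2.imwrite("pics/topc.png",cv2.resize(f,None,fx=5,fy=5,interpolation=cv2.INTER_CUBIC))
f=d["scene"]["frame"][155:300,290:440,::-1];cv2.imwrite("pics/scc.png",cv2.resize(f,None,fx=4,fy=4,interpolation=cv2.INTER_CUBIC))
E
```

```text
(no output)
```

View pics/topc.png

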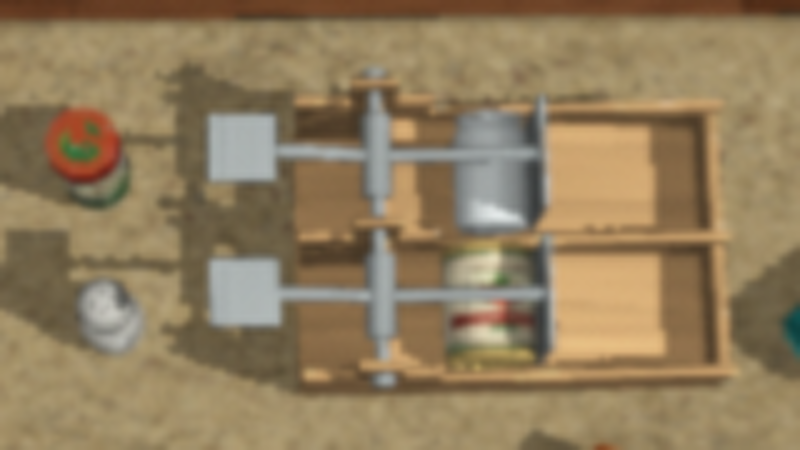

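View pics/scc.png

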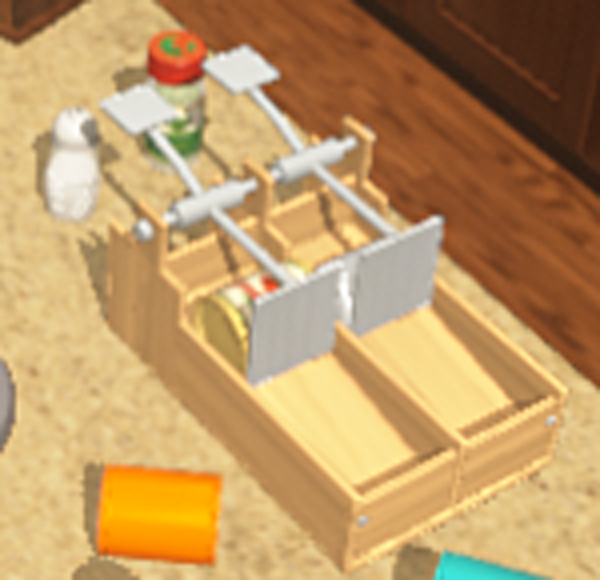

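The labelled tin is in the near lane at top pixel (358,191) and the slim bare tin in the far lane at (358,164). The look-alikes, orange at (380,232) and turquoise at (431,193), lie outside the rack. That makes the near pad at about (309,188) the one to press; next I'll measure it.

```bash
cat > h.py <<'E'
import numpy as np,cv2,pickle
def K(c):
    f=200/np.tan(np.radians(c["fov_y"]/2));return np.array([[f,0,c["cx"]],[0,f,c["cy"]],[0,0,1.]])
def tow(c,uv,z):
    n=cv2.undistortPointsIter(np.array([[uv]],float),K(c),np.array([c["k1"],0,0,0,0]),None,None,(3,50,1e-10))[0,0]
    T=c["world_from_camera"];r=T[:3,:3]@[n[0],n[1],1];o=T[:3,3];return o+r*(z-o[2])/r[2]
def topx(c,P):
    T=np.linalg.inv(c["world_from_camera"]);p=T[:3,:3]@P+T[:3,3]
    return cv2.projectPoints(p.reshape(1,3),np.zeros(3),np.zeros(3),K(c),np.array([c["k1"],0,0,0,0]))[0].ravel()
E
python3 - <<'E'
from h import *
d=pickle.load(open("c0.pkl","rb"))
t=d["top"];s=d["scene"]
T=lambda a,b:(260+a/5-.4,130+b/5-.4)
S=lambda a,b:(290+a/4-.4,155+b/4-.4)
n=tow(t,T(245,292),.155);f=tow(t,T(242,148),.155)
print("pads top",n,f,np.linalg.norm(n-f))
n2=tow(s,S(140,110),.155);f2=tow(s,S(241,69),.155)
print("pads scene",n2,f2,np.linalg.norm(n2-f2))
for nm,P in(("near",n),("far",f)):print(nm,topx(s,P))
# pad corners near
for q in((208,260),(279,258),(282,325),(211,327)):print(tow(t,T(*q),.155))
print("axle ends",tow(t,T(376,75),.125),tow(t,T(384,385),.125))
print("salt top",tow(t,T(100,298),.09),"b",tow(t,T(83,143),.106))
print("other jar",tow(t,(211,195),.106), "salt scene foot",tow(s,S(70,208),0))
ax=(f-n)/np.linalg.norm(f-n);print("yaw",np.degrees(np.arctan2(ax[1],ax[0])))
E
```

```text
pads top [0.49645211 0.03324934 0.155     ] [0.58170334 0.03443764 0.155     ] 0.08525951188742595
pads scene [0.4954179  0.02760221 0.155     ] [0.58104868 0.03045101 0.155     ] 0.08567814653469484
near [323.7701946 180.8970599]
far [349.20691664 171.05296391]
[0.51544175 0.05452911 0.155     ]
[0.51619095 0.01344347 0.155     ]
[0.47697721 0.01208382 0.155     ]
[0.47623841 0.05295472 0.155     ]
axle ends [ 0.63357799 -0.0460428   0.125     ] [ 0.44508441 -0.04755053  0.125     ]
salt top [0.50453881 0.1235721  0.09      ] b [0.59800249 0.13281445 0.106     ]
other jar [0.48638618 0.32957004 0.106     ] salt scene foot [ 4.99338298e-01  1.21531568e-01 -1.11022302e-16]
yaw 0.7985857822903226
```

```bash
python3 - <<'E'
from h import *
d=pickle.load(open("c0.pkl","rb"))
f=d["top"]["frame"][150:320,60:380,::-1];cv2.imwrite("pics/t2.png",cv2.resize(f,None,fx=2.5,fy=2.5,interpolation=cv2.INTER_CUBIC))
f=d["scene"]["frame"][20:290,150:350,::-1];cv2.imwrite("pics/s2.png",cv2.resize(f,None,fx=2.2,fy=2.2,interpolation=cv2.INTER_CUBIC))
E
```

```text
(no output)
```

View pics/t2.png

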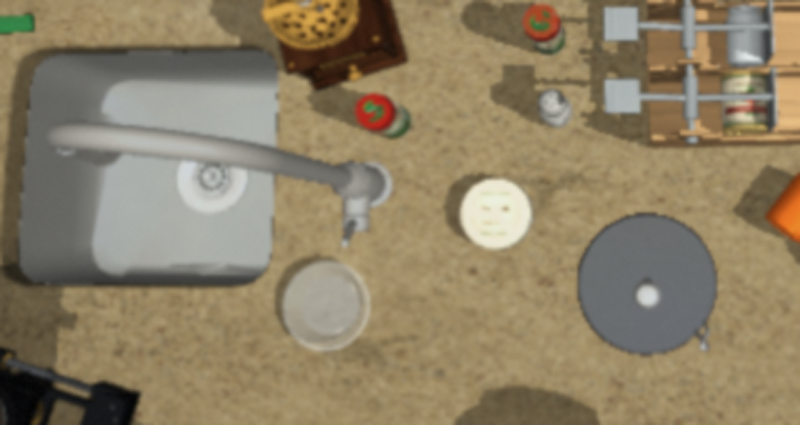

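View pics/s2.png

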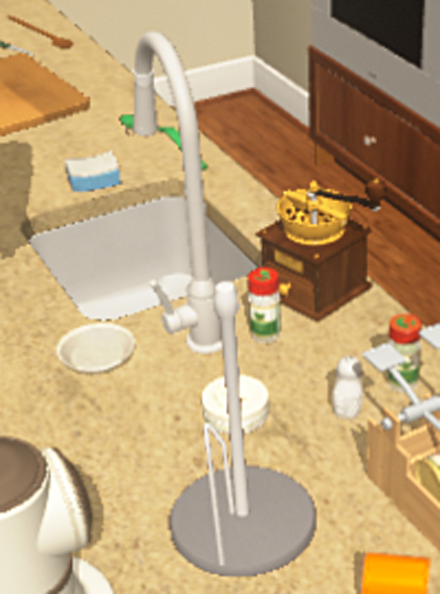

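```bash
python3 - <<'E'
from h import *
d=pickle.load(open("c0.pkl","rb"))
t=d["top"];s=d["scene"]
def tri(a,b):
    p=tow(t,a,0);q=t["world_from_camera"][:3,3];r=tow(s,b,0);o=s["world_from_camera"][:3,3]
    u=(p-q)/np.linalg.norm(p-q);v=(r-o)/np.linalg.norm(r-o)
    k=np.linalg.lstsq(np.c_[u,-v],o-q,rcond=None)[0];A=q+u*k[0];B=o+v*k[1];return (A+B)/2,np.linalg.norm(A-B)
print("stand foot",tow(s,(259,253),0),"top",tri((319,268),(253.6,149.5)))
print("faucet foot",tow(s,(150+205/2.2,20+340/2.2),0))
# faucet crest: sample points
for h in(.2,.25,.3,.35,.4,.45):
    print(h, tow(s,(219,36),h), topx(t,tow(s,(219,36),h)))
print("spout tip",tri((60+62/2.5,150+140/2.5),(150+146/2.2,20+45/2.2)))
E
```

```text
stand foot [0.28484765 0.02337462 0.        ] top (array([0.27978638, 0.00492706, 0.34725604]), np.float64(0.005173159972790383))
faucet foot [ 4.07576117e-01  3.67472131e-01 -1.11022302e-16]
0.2 [0.63832493 1.03799569 0.2       ] [-28.24041601 142.53344669]
0.25 [0.58978068 0.91646664 0.25      ] [ -7.21184796 153.18649328]
0.3 [0.54123643 0.79493759 0.3       ] [ 17.04278243 165.35204604]
0.35 [0.49269218 0.67340853 0.35      ] [ 45.19491325 179.32664803]
0.4 [0.44414793 0.55187948 0.4       ] [ 78.08826803 195.47766708]
0.45 [0.39560368 0.43035043 0.45      ] [116.78707375 214.26045055]
spout tip (array([0.4235721 , 0.53458733, 0.39608241]), np.float64(0.007207633066118811))
```

jog_arm --pt "1 0 0.02 -0.01 0 0 0" --pt "1 0 0.045 -0.02 0 0 0" --pt "1 0 0.07 -0.03 0 0 0" --pt "1 0 0.095 -0.04 0 0 0" --pt "1 0 0.12 -0.05 0 0 0" --pt "1 0 0.145 -0.06 0 0 0" --pt "1 0 0.17 -0.07 0 0 0" --pt "1 0 0.195 -0.08 0 0 0" --pt "1 0 0.21 -0.09 0 0 0" --pt "1 0 0.22 -0.1 0 0 0"

```text
time_s: 0.98
tcp_pos: [0.1127, 0.3869, 0.3231]
ee_rot: [[0.96, -0.279, -0.0], [-0.279, -0.96, 0.0], [-0.001, -0.0, -1.0]]
wrist_force: [-0.5, 0.9, -0.0]
gripper_width: 0.326
```

```bash
python3 - <<'E'
from station import *
import numpy as np
s=sense();R=np.array(s["ee_rot"]);p=s["tcp_pos"];print(s["joints"],p)
for b in np.linspace(73.8,22,11)[1:]:
    r=.41;t=np.array([r*np.cos(np.radians(b)),r*np.sin(np.radians(b)),p[2]])
    print((R.T@(t-p)).round(3),round(np.radians(73.8-b),3))
E
```

```text
[ 9.71032431e+01 -4.18371246e+00 -1.71081452e+01 -2.20129649e-02
 -7.70524295e+01 -2.32823925e+01] [0.11270483 0.38691844 0.32313067]
[ 0.037 -0.005 -0.   ] 0.09
[ 0.073 -0.    -0.   ] 0.181
[ 0.11   0.008 -0.   ] 0.271
[ 0.145  0.02  -0.   ] 0.362
[ 0.179  0.034 -0.   ] 0.452
[ 0.211  0.052 -0.   ] 0.542
[ 0.242  0.072 -0.   ] 0.633
[ 0.271  0.096 -0.   ] 0.723
[ 0.298  0.121 -0.   ] 0.814
[ 0.322  0.15  -0.   ] 0.904
```

jog_arm --pt "1 0.037 -0.005 0 0 0 0.09" --pt "1 0.073 0 0 0 0 0.18" --pt "1 0.11 0.008 0 0 0 0.27" --pt "1 0.145 0.02 0 0 0 0.36" --pt "1 0.179 0.034 0 0 0 0.45" --pt "1 0.211 0.052 0 0 0 0.54" --pt "1 0.242 0.072 0 0 0 0.63" --pt "1 0.271 0.096 0 0 0 0.72" --pt "1 0.298 0.121 0 0 0 0.81" --pt "1 0.322 0.15 0 0 0 0.9"

```text
time_s: 1.82
tcp_pos: [0.3811, 0.1535, 0.3223]
ee_rot: [[0.374, -0.927, -0.0], [-0.927, -0.374, -0.0], [0.0, 0.0, -1.0]]
wrist_force: [1.1, 0.2, -0.5]
gripper_width: 0.009
```

```bash
python3 - <<'E'
from station import *
import numpy as np,cv2,pickle
s=sense();R=np.array(s["ee_rot"]);p=s["tcp_pos"];print(s["joints"],p,R.round(3),s["gripper_width"])
print((R.T@(np.array([.496,.031,.22])-p)).round(3), np.degrees(np.arctan2(R[1,0],R[0,0])))
c=capture("wrist");pickle.dump(c,open("w1.pkl","wb"));cv2.imwrite("pics/w1.png",c["frame"][:,:,::-1])
E
```

```text
[ 4.48212420e+01 -3.26405884e+00 -1.63942782e+01 -6.26790869e-04
 -7.68834707e+01 -2.28354509e+01] [0.3811386  0.15348281 0.3223017 ] [[ 0.374 -0.927 -0.   ]
 [-0.927 -0.374 -0.   ]
 [ 0.     0.    -1.   ]] 0.00877373266226247
[ 0.157 -0.061  0.102] -68.01435070092342
```

View pics/w1.png

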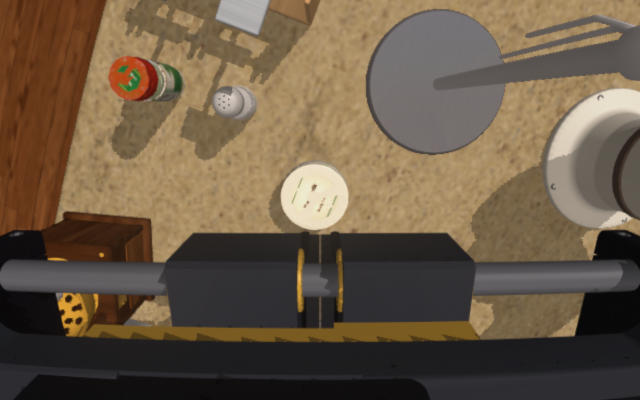

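jog_arm --pt "1 0.016 -0.006 0.005 0 0 0.04" --pt "1 0.035 -0.013 0.012 0 0 0.08" --pt "1 0.055 -0.021 0.02 0 0 0.13" --pt "1 0.075 -0.029 0.028 0 0 0.18" --pt "1 0.095 -0.037 0.036 0 0 0.23" --pt "1 0.115 -0.045 0.044 0 0 0.28" --pt "1 0.135 -0.053 0.052 0 0 0.33" --pt "1 0.15 -0.059 0.06 0 0 0.37" --pt "1 0.157 -0.061 0.065 0 0 0.38" --pt "1 0.157 -0.061 0.065 0 0 0.38"

```text
time_s: 2.7
tcp_pos: [0.4959, 0.0318, 0.2558]
ee_rot: [[0.006, -1.0, -0.003], [-1.0, -0.006, -0.001], [0.001, 0.003, -1.0]]
wrist_force: [-0.4, 0.1, -0.5]
gripper_width: 0.004
```

```bash
python3 - <<'E'
from station import *
from h import *
s=sense();R=np.array(s["ee_rot"]);p=np.array(s["tcp_pos"]);print(s["joints"],p,R.round(3),s["wrist_force"])
ims=[]
for n in("wrist","top","scene"):
    c=capture(n);pickle.dump(c,open(n+"2.pkl","wb"))
    print(n,"tcp",topx(c,p),"pad",topx(c,np.array([.496,.031,.155])))
    ims.append(c["frame"][:,:,::-1])
cv2.imwrite("pics/w2.png",ims[0])
a=cv2.resize(ims[1][130:220,260:360],None,fx=4,fy=4,interpolation=cv2.INTER_CUBIC)
b=cv2.resize(ims[2][100:240,290:390],None,fx=4,fy=4,interpolation=cv2.INTER_CUBIC)[:, :400]
a=cv2.copyMakeBorder(a,0,560-a.shape[0],0,0,cv2.BORDER_CONSTANT)
cv2.imwrite("pics/ts2.png",np.hstack([a,b]))
E
```

```text
[ 2.24127803e+01  8.17564077e+00 -1.37336147e+01 -2.97910298e-02
 -6.82947842e+01 -2.20379511e+01] [0.49587384 0.03181655 0.25583222] [[ 0.006 -1.    -0.003]
 [-1.    -0.006 -0.001]
 [ 0.001  0.003 -1.   ]] [-0.37366421  0.1492954  -0.49548251]
wrist tcp [319.86162371 252.38108063] pad [319.17789853 198.38544363]
top tcp [308.19088352 181.86818581] pad [309.38065741 188.14658503]
scene tcp [324.91431105 150.03417935] pad [324.08768134 181.38002403]
```

View pics/w2.png

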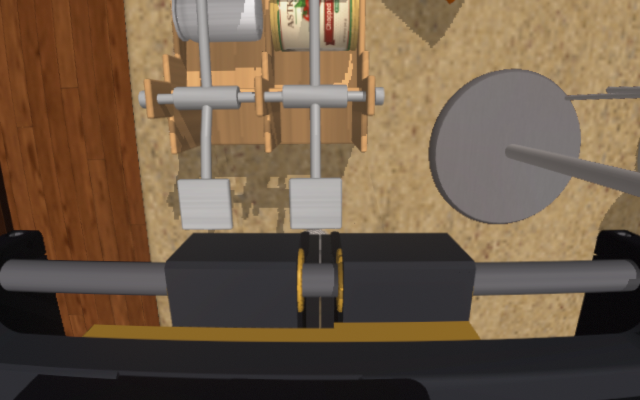

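View pics/ts2.png

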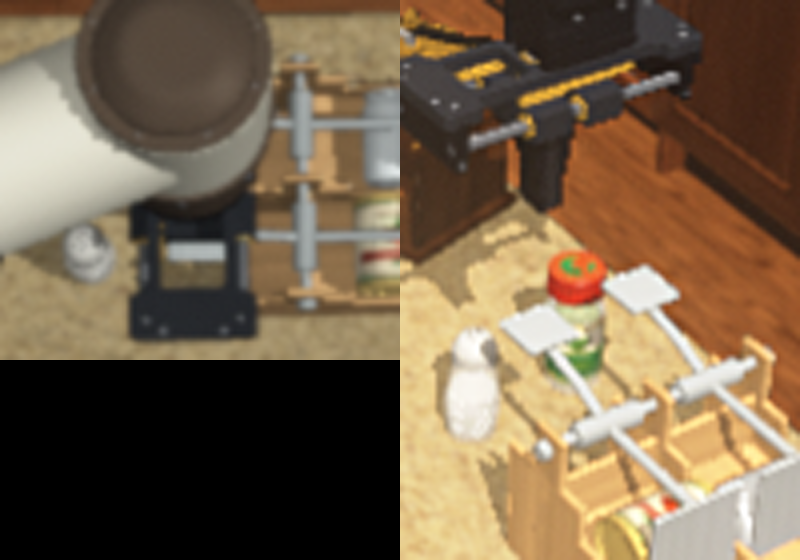

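```bash
python3 - <<'E'
from h import *
c=pickle.load(open("wrist2.pkl","rb"))
for q in((316,204),(205.5,204),(290,179),(341,179),(291,229),(342,229)):print(q,tow(c,q,.155))
E
```

```text
(316, 204) [0.49837333 0.03539878 0.155     ]
(205.5, 204) [0.58246162 0.03592725 0.155     ]
(290, 179) [0.51776667 0.01625618 0.155     ]
(341, 179) [0.47988724 0.01602488 0.155     ]
(291, 229) [0.51755082 0.05549839 0.155     ]
(342, 229) [0.4782515  0.05527021 0.155     ]
```

jog_arm --pt "1 -0.001 -0.001 0.015 0 0 0" --pt "1 -0.003 -0.002 0.04 0 0 0" --pt "1 -0.003 -0.002 0.065 0 0 0" --pt "1 -0.003 -0.002 0.085 0 0 0" --pt "1 -0.003 -0.002 0.094 0 0 0" --pt "1 -0.003 -0.002 0.1 0 0 0" --pt "1 -0.003 -0.002 0.104 0 0 0" --pt "1 -0.003 -0.002 0.108 0 0 0" --pt "1 -0.003 -0.002 0.11 0 0 0" --pt "1 -0.003 -0.002 0.11 0 0 0"

```text
time_s: 3.68
tcp_pos: [0.4994, 0.0366, 0.1487]
ee_rot: [[0.009, -1.0, 0.004], [-1.0, -0.009, 0.001], [-0.001, -0.004, -1.0]]
wrist_force: [0.5, 1.7, 3.1]
gripper_width: 0.004
```

```bash
python3 - <<'E'
from station import *
from h import *
s=sense();print(s["tcp_pos"],s["wrist_force"])
c=capture("scene")
cv2.imwrite("pics/s3.png",cv2.resize(c["frame"][100:300,270:450,::-1],None,fx=3,fy=3,interpolation=cv2.INTER_CUBIC))
E
```

```text
[0.4994184  0.03657296 0.14868521] [0.45768359 1.69600658 3.10102038]
```

View pics/s3.png

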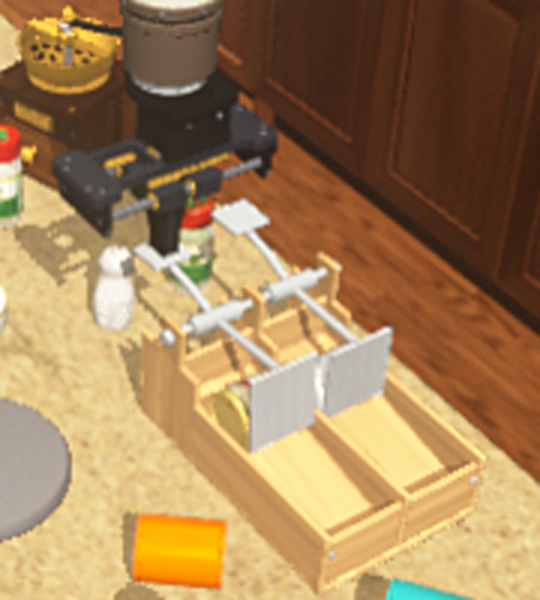

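Contact is on the near pad at about 3 N, and only the near gate is starting to rise. I'll press the rest of the way.

jog_arm --pt "1 0 0 0.005 0 0 0" --pt "1 0 0 0.01 0 0 0" --pt "1 -0.001 0 0.015 0 0 0" --pt "1 -0.001 0 0.02 0 0 0" --pt "1 -0.002 0 0.025 0 0 0" --pt "1 -0.002 0 0.03 0 0 0" --pt "1 -0.002 0 0.034 0 0 0" --pt "1 -0.002 0 0.035 0 0 0" --pt "1 -0.002 0 0.035 0 0 0" --pt "1 -0.002 0 0.035 0 0 0"

```text
time_s: 4.57
tcp_pos: [0.4998, 0.0377, 0.1149]
ee_rot: [[0.009, -1.0, 0.004], [-1.0, -0.009, -0.0], [0.0, -0.004, -1.0]]
wrist_force: [-1.6, 1.9, 15.3]
gripper_width: 0.005
```

```bash
python3 - <<'E'
from station import *
from h import *
s=sense();print(s["tcp_pos"],s["wrist_force"])
c=capture("scene")
cv2.imwrite("pics/s4.png",cv2.resize(c["frame"][100:300,270:450,::-1],None,fx=3,fy=3,interpolation=cv2.INTER_CUBIC))
E
```

```text
[0.49975694 0.0376891  0.11487131] [-1.59640814  1.9389715  15.33417385]
```

View pics/s4.png

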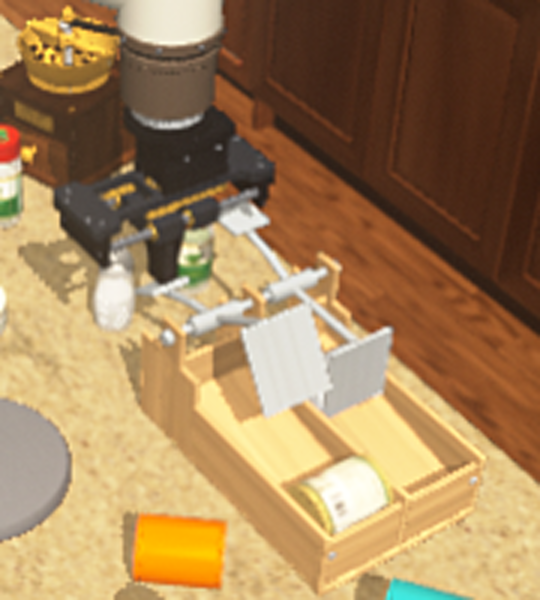

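The near gate is fully up and the labelled tin has rolled to the end stop. The pad is on its stop at 15 N. I'll hold briefly, then let it up.

jog_arm --pt "1 0 0 0 0 0 0" --pt "1 0 0 0 0 0 0" --pt "1 0 0 0 0 0 0" --pt "1 0 0 0 0 0 0" --pt "1 0 0 0 0 0 0" --pt "1 0 0 -0.006 0 0 0" --pt "1 0.001 0 -0.012 0 0 0" --pt "1 0.001 0 -0.018 0 0 0" --pt "1 0.002 0 -0.024 0 0 0" --pt "1 0.002 0 -0.03 0 0 0"

```text
time_s: 5.45
tcp_pos: [0.4976, 0.035, 0.1428]
ee_rot: [[0.008, -1.0, -0.002], [-1.0, -0.008, -0.001], [0.001, 0.002, -1.0]]
wrist_force: [1.1, -0.6, 2.1]
gripper_width: 0.008
```

jog_arm --pt "1 0 0 -0.006 0 0 0" --pt "1 0 0 -0.012 0 0 0" --pt "1 0 0 -0.018 0 0 0" --pt "1 0 0 -0.026 0 0 0" --pt "1 0 0 -0.036 0 0 0" --pt "1 0 0 -0.05 0 0 0" --pt "1 0 0 -0.07 0 0 0" --pt "1 0 0 -0.085 0 0 0" --pt "1 0 0 -0.09 0 0 0" --pt "1 0 0 -0.09 0 0 0"

```text
time_s: 6.28
tcp_pos: [0.4987, 0.036, 0.2341]
ee_rot: [[0.008, -1.0, 0.003], [-1.0, -0.008, 0.001], [-0.001, -0.003, -1.0]]
wrist_force: [0.4, -0.3, -0.3]
gripper_width: 0.006
```

jog_arm --pt "1 0 0 0 0 0 0" --pt "1 0 0 0 0 0 0" --pt "1 0 0 0 0 0 0" --pt "1 0 0 0 0 0 0" --pt "1 0 0 0 0 0 0" --pt "1 0 0 0 0 0 0" --pt "1 0 0 0 0 0 0" --pt "1 0 0 0 0 0 0" --pt "1 0 0 0 0 0 0" --pt "1 0 0 0 0 0 0"

```text
time_s: 7.12
tcp_pos: [0.4982, 0.0358, 0.2326]
ee_rot: [[0.008, -1.0, 0.0], [-1.0, -0.008, 0.0], [-0.0, -0.0, -1.0]]
wrist_force: [-0.0, 1.3, 0.1]
gripper_width: 0.004
```

```bash
python3 - <<'E'
from station import *
from h import *
s=sense();print(s["tcp_pos"],s["wrist_force"],s["time_s"])
c=capture("scene");t=capture("top")
a=cv2.resize(c["frame"][120:300,290:440,::-1],None,fx=3.3,fy=3.3,interpolation=cv2.INTER_CUBIC)
cv2.imwrite("pics/s5.png",a)
cv2.imwrite("pics/t5.png",cv2.resize(t["frame"][130:220,260:420,::-1],None,fx=5,fy=5,interpolation=cv2.INTER_CUBIC))
E
```

```text
[0.49816476 0.03576963 0.23255812] [-0.02536265  1.27865755  0.09349273] 7.1167
```

View pics/s5.png

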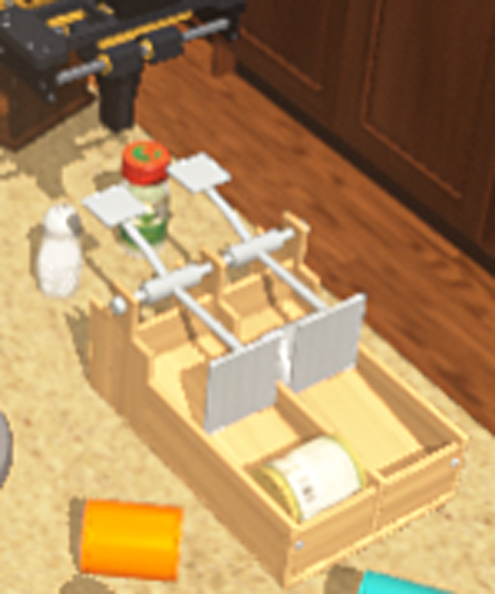

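View pics/t5.png

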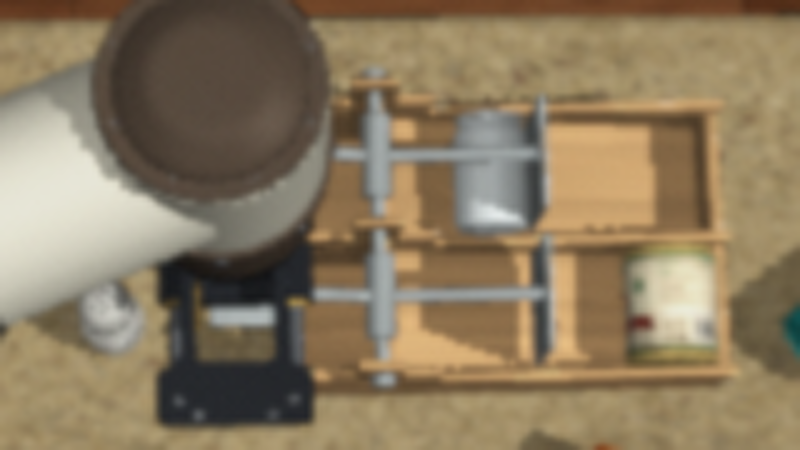

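The labelled tin is at the stop (top crop 672,305), both gates are shut, the slim tin is still behind its gate, and the shaker and jar are where they were. The tool hangs free at z 0.233.

```bash
python3 - <<'E'
from station import *
print(finish_job())
E
```

```text
the job is handed in; nothing more can be done
None
```

The labelled tin is out of the rack: it lies at the end stop of the near lane with its gate shut behind it. I handed the job in at about 7.2 s on the robot's clock; it gave no verdict.

- **Press:** I pushed the near pad straight down with closed fingers to its stop. The wrist force read about 15 N with the pad down. The tin was at the end stop by the first picture after that. I then held the pad a further 0.4 s and let it up slowly.
- **Last checks:** The final scene and top pictures show the tin against the stop board and both gates shut. The slim tin is still behind its gate in the far lane. The salt shaker and the nearer spice jar look unmoved. The tool hung free, about 80 mm above the pad, with no contact force.
- **Not checked:** I did not look at the farther spice jar again afterwards; the arm's path stayed well above it. I judged the gate angles and the tin's stillness from the pictures only.
- **Disagreements:** The three cameras disagreed on the pad position by up to 8 mm (top to wrist 2 mm, scene to wrist 8 mm). I used the wrist view, and the fingers landed on the pad. The pad also met its stop at a tool height of about 115 mm instead of the stated 109 mm.

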